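# Refit the brake return spring of the bench lap and shut its cover

### The job

The lap's brake is dragging because its return spring is off: with the orange spring puller from the wooden stand, stretch the spring by its pull eye until its hook catches on the anchor post, and draw the puller out of the eye. Hang the puller upright in the stand's slot again, then push the green cover down gently, without letting it slam, until it is fully shut. Do not touch the spring with the gripper and leave everything else on the bench where it is.

Things in the scene. Friction and masses are not known exactly. Their poses are not given: they have to be found in the camera images.
- lap_machine: green bench lap, bolted down: case 190 deep (x) x 355 wide (y), aluminium deck at height 75. Origin on the worktop under the brake bay; x points to its rear, y to its left. Brass lap plate (120 across, top 127 high) at its left end; the brake bay (local y -145 to 68) lies open on the right. The open cover overhangs the bay
- post_centre (a point): axis of the upright steel anchor post at spring height (100 over the worktop). Post 10 across, rising 37 over the deck, at machine-local x 13.5, y -93. The open cover's front wall hangs straight above it, 230 to 265 over the worktop, so a tool must reach in leaning: handle to the machine's front, tip to the rear, 25 to 35 degrees
- return_spring: brake return spring, a coil 19 across; origin at its fixed end on a pin of the brake arm, 100 over the worktop. It lies level along its own -y axis and swivels about the pin in the level plane only (slight friction holds it; it cannot lift). Slack, it lies swung 0.25 to 0.45 rad from the post towards the machine's front. Coil 60 long, hook from 72 on
- spring_hook (a joint): stretch of the spring in m, 0 = free length, at most 0.07; its pull is 1.5 N plus 100 N per m. About 0.022 when the hook sits on the post
- hook_seat (a point): where the post's axis lies when the hook is seated: on the spring's centre line, 113 from its fixed end at free length. Hook of level 5 mm wire: shank 10.5 off the centre line on the machine's front side, bend 16 wide inside at the outer end, short barb on the rear side, ending 6 short of this point
- hook_mouth (a point): middle of the hook's mouth, on the spring's centre line, 20 nearer its fixed end than hook_seat. The mouth, 26 wide between barb and coil, opens to the machine's rear: stretch until this point is as far out as the post (within 7 either way), swing the hook rearwards so the post enters the mouth, then ease back until the bend catches on the post
- pull_eye (a point): centre of the pull eye, a closed level wire ring (16 inside, 28 outside, 5 thick, 100 over the worktop) at the hook's outer end, 19 further out than hook_seat on the spring's centre line. The puller's tip goes in from above, free by about 4 all round
- brake_arm (a joint): brake arm in rad: 0 = shoe drags on the lap's rim, 0.11 = held off, against its stop. As soon as the spring is pulled it draws the arm to 0.11, which shifts the spring's fixed end about 8 mm towards the post
- spring_puller: loose spring puller, about 150 g, hanging upright in the stand. Origin on its axis under the brass collar (31 across, 5 thick); z up. Orange handle 22 (x) x 24 (y), z 5 to 67; below, a shaft 8 across, 55 long, then a round tip 7 across, 22 long (8.4 ball end), bent 28 degrees towards -x: leaned 28 degrees with its top towards -x, the tip points straight down
- puller_grip (a point): middle of the orange handle, z 34 in the puller's frame; gripped across the 24 mm (y) faces it takes a pull along y best
- puller_tip (a point): centre of the ball end of the tip, at x -10.3, z -74.4 in the puller's frame
- tool_stand: fixed wooden tool stand, 95 (x) x 130 (y), top board at height 95, 14 thick. Origin on the worktop under its middle; x points to its closed rear side
- stand_slot (a point): where the puller's origin belongs, on top of the stand's board (height 95), z axes alike and puller x along the stand's x (within 0.3 rad). The slot is 16 wide, closed 10 behind this point, open through the board's front (-x) edge; the puller goes in or out from above or through the open front
- cover (a joint): cover angle in rad: 0 = shut on the deck, 1.12 = widest. Green steel cover, 600 g, 180 deep, 213 wide, 55 high, black bar handle on its front wall; turns about the deck's rear edge. Its friction hinges hold it wherever it is left; pushing it down slowly takes up to about 0.6 N m. Faster than about 0.9 rad/s at closing is a slam
- cover_hinge (a point): middle of the cover's hinge line, 78 over the worktop; the line runs along the machine's y
- cover_edge (a point): point on the outside of the cover's top sheet, at the middle of its width, 12 behind its front edge; with the cover shut it is 168 in front of the hinge line and 57 above it
- cream_pot: white screw-lid pot, 48 mm across, 50 high mm; bystander; origin at the centre of its underside
- steel_block: bright steel bench block, 64 x 64 x 19 mm; bystander; origin at the centre of its underside
- needle_file: file with a red handle, 195 mm long, lying mm; bystander; origin at the centre of its underside
Things that resemble listed ones, but are neither listed nor needed, are in the scene too. There is more than one size of the tool_stand; the one meant has the size given above.

How it is judged:
On the way, in this order (a step that is already met when the one before it is completed fails the run):
1. the puller is lifted out of the stand (distance between spring_puller and stand_slot above 0.06 m), for 0.1 s.
2. the spring is stretched by the puller in its eye (value of joint spring_hook above 0.028 m and contact force between spring_puller and return_spring above 1.5 N), for 0.1 s.
3. the hook sits on the anchor post, the brake arm is drawn off the rim and the puller is clear of the spring (horizontal distance between hook_seat and post_centre below 0.006 m and value of joint spring_hook above 0.014 m and value of joint brake_arm above 0.085 rad and contact force between spring_puller and return_spring below 0.1 N and distance between puller_tip and pull_eye above 0.025 m), for 0.2 s.
4. the puller hangs upright in the stand's slot again, the cover still open (distance between spring_puller and stand_slot below 0.012 m and angle between spring_puller's own z axis and vertical below 0.12 rad and value of joint cover above 0.5 rad and contact force between the fingers and spring_puller below 0.1 N), for 0.2 s.
At the end, for the whole second after the job is handed in: hook on the post (seat point within 6 mm of its axis, spring stretched 14 mm or more), brake arm at 0.085 rad or more; puller at rest in the stand's slot, within 12 mm of its place, upright within 0.12 rad; cover shut to within 0.03 rad (horizontal distance between hook_seat and post_centre below 0.006 m and value of joint spring_hook above 0.014 m and value of joint brake_arm above 0.085 rad and distance between spring_puller and stand_slot below 0.012 m and angle between spring_puller's own z axis and vertical below 0.12 rad and value of joint cover below 0.03 rad and linear speed of spring_puller below 0.02 m/s); the robot touches nothing.
It fails at once if the gripper touches the spring or its hook (contact force between the fingers and return_spring above 1 N).
It fails at once if the cover slams: it turns faster than 0.9 rad/s within the last 0.15 rad (value of joint cover below 0.15 rad and velocity of joint cover below -0.9 rad/s).
It fails at once if the puller is dropped onto the bench or the machine (height (world z) of spring_puller below 0.06 m or angle between spring_puller's own z axis and vertical above 1.2 rad).
It fails at once if a bystander is moved by more than 3 cm (distance of any of cream_pot, steel_block, needle_file from where it was at the start of the episode above 0.03 m).
It also fails if it takes over 67 s, if anything falls off the work surface, if the arm or the gripper's body presses on something with over 40 N, if the wrist force passes 120 N, or if a joint passes its speed limit or range.

### The arm

A 6-joint arm with a two-finger parallel gripper is mounted at the origin on the work surface; the furniture and walls round the work are solid. World frame = base frame: x ahead of the robot, y to its left, z up, the work surface at z = 0. Lengths are in m, angles in rad, forces in N, time in s.
With the tool pointing down it reaches from about 0.375 to 0.9 m from the base axis. Payload 3.1 kg.
Tool frame: the origin (TCP) lies midway between the tips of the shut fingers; the grasp point (between the pads) lies 19 mm behind it (manip.tcp_to_grasp is the distance from the TCP to the grasp point, in m); z points along the fingers, y is the line along which they close (so a half turn about z gives the same grasp; the last joint's range is limited). The gripper opens to 85 mm and grips with 20 to 120 N. Pads are 22 mm wide; open, the fingers measure 114 mm over their backs; the gripper's body (76 mm by 85 mm) begins 54 mm behind the grasp point. The pads swing forward as they close: fully open they stand 13 mm farther back than shut.
Start: joints at [-1.298, 0.527, 1.433, -0, 1.181, -0.178], TCP at [0.273, -0.562, 0.231] pointing down, gripper open.
Joint ranges: [-3.08, 3.08], [-0.75, 2.2], [0.22, 2.44], [-1.43, 4.57], [0, 2.65], [-2.85, 2.85]. Speed limits (rad/s): [2.79, 2.79, 3.14, 3.14, 3.14, 3.14].

### API

Orientations are given as a unit quaternion [x, y, z, w].
In Python, from station import manip gives the robot as it stands. The module is installed in compiled form; this text tells all that it offers.
- The arm moves only by the shell command python3 -m crank 'ROWS' [OPENING] [FORCE]. ROWS is JSON, a list of rows, each a list of 2 entries, a list of its own where there are three numbers: the shift along the tool's x, y, z in cm, then the turn about the tool's z in degrees. In form: [[[x, y, z], spin], ...]. A call has 1 to 10 rows; each row is the pose to reach, as a shift and turn from the pose commanded when the call began, along the tool's axes at that moment; what a row does not reach only later rows make up. A row lasts 1/10 s, in which the tool goes at most 50 mm and 8.59 degrees, less where a joint would pass 70% of its speed; a pose out of reach is approached as far as the arm can. A call with a gripper value outside its range is refused whole. OPENING is the finger opening in cm, from 0 to 8.54, set as the call begins (- or left out, the last holds). The fingers move at their own pace and stop on an object; FORCE is the grip in N (left out, the last holds). Time passes only in rows, so rows that repeat a pose let the fingers close. It gives the time, the measured TCP pose, the force and the opening at its end, in the units of the state.
- manip.sense(): the state, without advancing time (a new reading comes with each control period).
- manip.snapshot(name): name is "scene" or "top"; returns the picture (384x512x3 uint8, red, green, blue); there is no depth.
- manip.camera_params(name): a dict with "fx", "fy", "cx", "cy" (pixels), "pose" (4x4, takes a point from camera to world coordinates). Camera axes: x right, y up, looking along -z (the intrinsics and any distortion apply to the point x, -y, -z); pixel columns grow to the right and rows downward; lengths in m; the calibration is good to about 2 mm. A picture is of the moment at which its call begins. camera_params takes no time and is no camera call.
- manip.sign_off(): hands the job in, once; it reports no verdict.
The state is a dict: "t": time; "q": joint angles; "qd": joint speeds; "tau": joint torques, N m; "tcp_pos": TCP position; "tool_rot": TCP orientation; "force": force on the tool from outside, world axes, zero at the start; "ft_torque": the same for the moment, N m; "finger_gap": opening from 0.0 (shut) to 1.0 (fully open).
Only numpy, scipy, OpenCV 4.12 (cv2) and the standard library are available. Lean on these libraries where they do the work, as an engineer would, in place of code of your own. Each camera call takes 0.05 s, during which the arm holds its last target. There are 200 camera calls.

## Working session

There is one attempt and no reset: what is moved stays moved. The work goes in short steps, Python scripts to look and compute and a shell command to move; the robot and the scene stay as the last step left them, time stands still between calls to the robot, and variables do not carry over. Pictures are saved under pics/ and viewed, on a budget of 10 in all, crops included, one or two more only if the job needs it, and the job is handed in when it is done.

```bash
mkdir -p pics; cat > h.py <<'E'
import numpy as np, cv2
from station import manip
from scipy.spatial.transform import Rotation as R
def ray(name,u,v):
    c=manip.camera_params(name);P=np.array(c['pose'])
    d=np.array([(u-c['cx'])/c['fx'],-(v-c['cy'])/c['fy'],-1.])
    return P[:3,3],P[:3,:3]@d
def onz(name,u,v,z):
    o,d=ray(name,u,v);return o+d*(z-o[2])/d[2]
def proj(name,p):
    c=manip.camera_params(name);P=np.array(c['pose']);q=P[:3,:3].T@(np.array(p)-P[:3,3])
    return np.array([c['cx']+c['fx']*q[0]/-q[2],c['cy']-c['fy']*q[1]/-q[2]])
def tri(a,b):
    o1,d1=ray('scene',*a);o2,d2=ray('top',*b)
    s=np.linalg.lstsq(np.c_[d1,-d2],o2-o1,rcond=None)[0]
    p,q=o1+d1*s[0],o2+d2*s[1];return (p+q)/2,np.linalg.norm(p-q)
E
python3 - <<'E'
from h import *
np.set_printoptions(precision=4,suppress=True)
for n in('scene','top'):
    im=manip.snapshot(n);np.save(n+'.npy',im)
    cv2.imwrite(f'pics/{n}1.png',cv2.resize(im[:,:,::-1],(800,600),interpolation=cv2.INTER_CUBIC))
    print(manip.camera_params(n))
print(manip.sense())
E
```

```text
{'fx': 481.67028650204145, 'fy': 481.67028650204145, 'cx': 252.5167309394878, 'cy': 193.75415289509627, 'pose': array([[-0.8413,  0.2821, -0.4611,  0.0002],
       [-0.5402, -0.4704,  0.6977,  0.821 ],
       [-0.0201,  0.8361,  0.5482,  0.7316],
       [ 0.    ,  0.    ,  0.    ,  1.    ]])}
{'fx': 454.48962457120166, 'fy': 454.48962457120166, 'cx': 250.25701191948596, 'cy': 187.9662251833619, 'pose': array([[ 0.0164,  0.9958, -0.0902,  0.4482],
       [-0.9999,  0.0168,  0.003 ,  0.0122],
       [ 0.0045,  0.0901,  0.9959,  1.1789],
       [ 0.    ,  0.    ,  0.    ,  1.    ]])}
{'t': 0.1, 'q': array([-1.2975,  0.5284,  1.4338,  0.    ,  1.1814, -0.1785]), 'qd': array([ 0.0007, -0.002 , -0.0028, -0.0023, -0.0005, -0.0006]), 'tau': array([ -0.0001, -44.3304, -17.8587,  -0.0001,   0.0039,  -0.    ]), 'tcp_pos': array([ 0.2727, -0.5616,  0.2304]), 'tool_rot': array([ 0.9746,  0.224 , -0.    , -0.001 ]), 'force': array([ 0.1758,  0.7608, -0.0162]), 'ft_torque': array([-0.0201,  0.0603, -0.0579]), 'finger_gap': 1.001345259660161}
```

View pics/scene1.png

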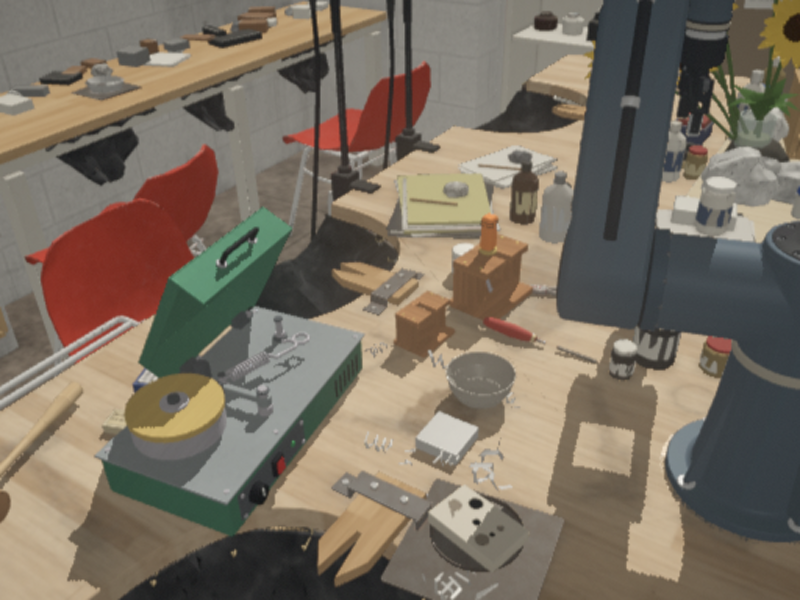

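View pics/top1.png

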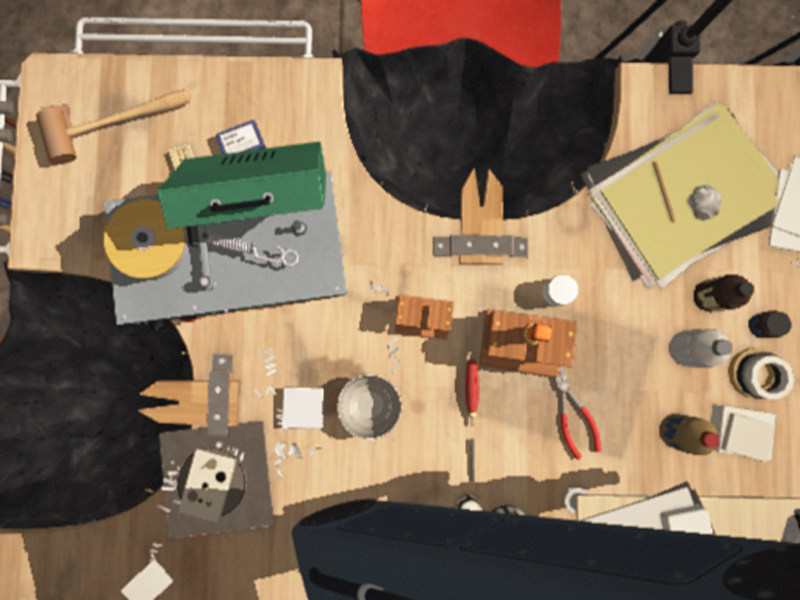

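The scene view shows the open green lap at left, the spring at (280,345) and the puller in the large stand at (488,240). The top view shows the lap at (230,235), the spring at (240,245), post at (298,228), eye at (290,257), and the large stand at (528,342). I need a closer look, so I'll make one composite of crops.

```bash
python3 - <<'E'
from h import *
s=np.load('scene.npy')[:,:,::-1];t=np.load('top.npy')[:,:,::-1]
def crop(im,x,y,w,h,k):return cv2.resize(im[y:y+h,x:x+w],(w*k,h*k),interpolation=cv2.INTER_CUBIC)
# all 400x300 tiles
a=crop(t,110,125,100,75,4);b=crop(t,295,190,100,75,4);c=crop(s,130,195,100,75,4);d=crop(s,270,130,100,75,4)
cv2.imwrite('pics/c1.png',np.vstack([np.hstack([a,b]),np.hstack([c,d])]))
E
```

```text
(no output)
```

View pics/c1.png

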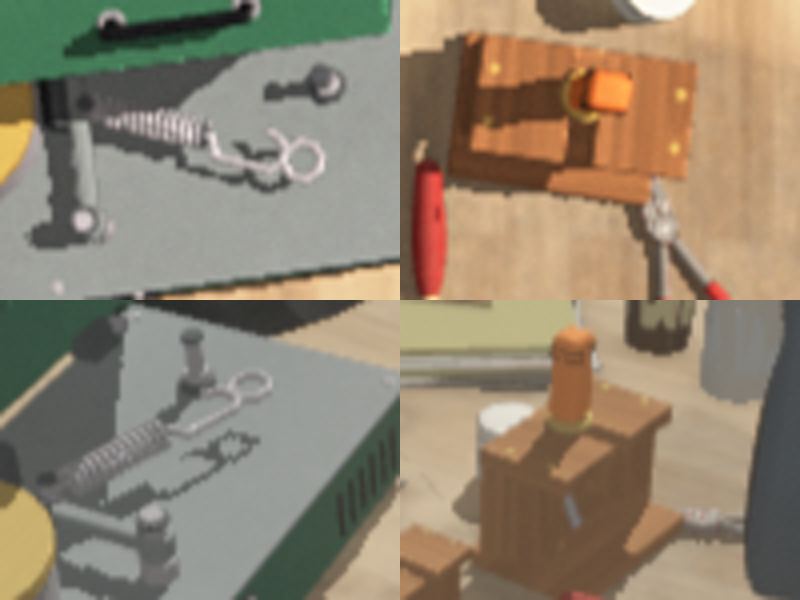

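The crops show the eye at top pixel (185.8,165), the post top at (191.3,145.5), and the large stand's slot opening towards the robot, with the tip bent forward. Since the tool can only yaw, the puller must lean by pivoting in a light grip: I will push its shaft against the stand's rear board edge.

```bash
python3 - <<'E'
from h import *
np.set_printoptions(precision=4,suppress=True)
k=512/800
T=lambda u,v:(u*k,v*k)
top=np.load('top.npy')
# stand board corners (top, crop b: 4x, offset 295,190)
B=lambda u,v:((u-400)/4+295,v/4+190)
for nm,c in dict(RL=(472,33),RR=(695,65),FR=(686,178),FL=(452,150)).items(): print('stand',nm,onz('top',*B(*c),.095)[:2])
# handle
for n in('scene','top'):
    im=np.load(n+'.npy');h=cv2.cvtColor(im,cv2.COLOR_RGB2HSV)
    m=cv2.inRange(h,(5,190,120),(14,255,255))
    if n=='top': m[:,:300]=0;m[:190]=0;m[240:]=0;m[:,380:]=0
    else: m[:130]=0;m[190:]=0;m[:,:290]=0;m[:,330:]=0
    ys,xs=np.nonzero(m);print(n,len(xs),xs.min(),xs.max(),ys.min(),ys.max(),xs.mean(),ys.mean())
    if n=='top':
        print(onz(n,xs.mean(),ys.mean(),.155),cv2.minAreaRect(np.c_[xs,ys].astype(np.float32)))
# machine deck corners from 800-scale
for nm,c in dict(FL=(118,323),FR=(345,293),RR=(331,172)).items(): print('deck',nm,onz('top',*T(*c),.075)[:2])
A=lambda u,v:(u/4+110,v/4+125)
C=lambda u,v:(u/4+130,(v-300)/4+195)
D=lambda u,v:((u-400)/4+270,(v-300)/4+130)
print('eye top',onz('top',*A(303,160),.1),'scene',onz('scene',*C(250,383),.1),tri(C(250,383),A(303,160)))
print('post',onz('top',*A(327,79),.112),'scene',onz('scene',*C(192,337),.112),tri(C(192,337),A(327,79)))
for u in((108,113),(200,133)): print('coil',onz('top',*A(*u),.1))
print('collar top', onz('top',*A(86,103),.11))
print('handle top scene',onz('scene',*D(576,338),.16),'collar',onz('scene',*D(570,420),.098))
print('pot',onz('top',*T(563,290),.05),'cover handle')
E
```

```text
stand RL [ 0.5242 -0.1415]
stand RR [ 0.5073 -0.2748]
stand FR [ 0.4401 -0.269 ]
stand FL [ 0.4544 -0.1299]Traceback (most recent call last):
  File "<stdin>", line 15, in <module>
    return umr_minimum(a, axis, None, out, keepdims, initial, where)
ValueError: zero-size array to reduction operation minimum which has no identity
```

```bash
python3 - <<'E'
from h import *
np.set_printoptions(precision=4,suppress=True)
k=512/800
T=lambda u,v:(u*k,v*k)
for n,bx in(('scene',(295,320,130,165)),('top',(335,360,203,222))):
    im=np.load(n+'.npy');h=cv2.cvtColor(im,cv2.COLOR_RGB2HSV)
    m=cv2.inRange(h,(0,130,130),(20,255,255));w=np.zeros_like(m);w[bx[2]:bx[3],bx[0]:bx[1]]=1;m=m*w
    if n=='top': m=cv2.inRange(h,(3,170,190),(20,255,255))*w
    ys,xs=np.nonzero(m);print(n,len(xs),xs.min(),xs.max(),ys.min(),ys.max(),xs.mean(),ys.mean(), h[212,346])
    if n=='top':
        for z in(.135,.162):print(onz(n,xs.mean(),ys.mean(),z))
        print(cv2.minAreaRect(np.c_[xs,ys].astype(np.float32)))
for nm,c in dict(FL=(118,323),FR=(345,293),RR=(331,172)).items(): print('deck',nm,onz('top',*T(*c),.075)[:2])
A=lambda u,v:(u/4+110,v/4+125)
B=lambda u,v:((u-400)/4+295,v/4+190)
C=lambda u,v:(u/4+130,(v-300)/4+195)
D=lambda u,v:((u-400)/4+270,(v-300)/4+130)
print('eye top',onz('top',*A(303,160),.1),'scene',onz('scene',*C(250,383),.1),tri(C(250,383),A(303,160)))
print('post',onz('top',*A(327,79),.112),'scene',onz('scene',*C(192,337),.112),tri(C(192,337),A(327,79)))
for u in((108,113),(200,133)): print('coil',onz('top',*A(*u),.1))
print('arm pin', onz('top',*A(86,103),.11))
print('handle top scene',onz('scene',*D(576,338),.16),'collar',onz('scene',*D(570,420),.098))
print('handletop top',onz('top',*B(612,92),.162))
print('pot',onz('top',*T(563,290),.05))
E
```

```text
scene 194 307 317 137 160 312.4072164948454 149.30927835051546 [ 17  63 179]
top 91 343 352 207 217 347.5054945054945 212.12087912087912 [ 14 182 251]
[ 0.4908 -0.2153  0.135 ]
[ 0.4897 -0.2094  0.162 ]
((347.5, 212.0), (10.0, 9.0), 90.0)
deck FL [0.4954 0.4319]
deck FR [0.5481 0.0807]
deck RR [0.7402 0.1071]
eye top [0.5985 0.1642 0.1   ] scene [0.5986 0.1622 0.1   ] (array([0.5979, 0.1637, 0.1013]), np.float64(0.0010831407641111507))
post [0.6456 0.1497 0.112 ] scene [0.6439 0.1566 0.112 ] (array([0.6476, 0.151 , 0.1072]), np.float64(0.0025683671378316617))
coil [0.6249 0.2818 0.1   ]
coil [0.6138 0.2263 0.1   ]
arm pin [0.6291 0.2926 0.11  ]
handle top scene [ 0.4829 -0.2054  0.16  ] collar [ 0.4846 -0.2066  0.098 ]
handletop top [ 0.4878 -0.2105  0.162 ]
pot [ 0.561 -0.266  0.05 ]
```

```bash
cat >> h.py <<'E'
def to(p,yaw=None):
    "shift (cm, tool axes) and spin (deg) that bring the TCP to p, tool x at yaw deg"
    s=manip.sense();M=R.from_quat(s['tool_rot']).as_matrix();a=np.degrees(np.arctan2(M[1,0],M[0,0]))
    d=M.T@(np.array(p)-s['tcp_pos'])*100
    print('t %.2f'%s['t'],'tcp',s['tcp_pos'].round(4),'yaw %.2f'%a,'F',s['force'].round(2),'gap %.3f'%s['finger_gap'],'| shift',d.round(2),'spin',None if yaw is None else round(a-yaw,2))
E
python3 -m crank '[[[0,0,-3],0],[[4,-2.6,-3],8],[[8,-5.2,-3],16],[[12,-7.8,-3],24],[[16,-10.4,-3],32],[[20,-13,-3],33.4],[[24,-15.6,-3],33.4],[[28,-18.1,-3],33.4],[[32,-20.7,-3],33.4],[[34.7,-22.4,-3],33.4]]' 6
python3 -c "
from h import *
to([.487,-.208,.110],-7.5)"
```

```text
t: 1.1
tcp_pos: [0.4879, -0.2061, 0.261]
tool_rot: [0.998, -0.065, -0.0, -0.001]
force: [0.0, -1.4, -0.2]
finger_gap: 0.702
t 1.10 tcp [ 0.4879 -0.2061  0.261 ] yaw -7.41 F [ 0.02 -1.44 -0.23] gap 0.702 | shift [-0.06  0.21 15.1 ] spin 0.09
```

```bash
python3 -m crank '[[[0,0.1,4],0],[[0,0.1,8],0],[[0,0.1,11],0],[[0,0.1,13],0],[[0,0.1,14.5],0],[[0,0.1,15.1],0],[[0,0.1,15.1],0]]'
python3 -m crank '[[[0,0,0],0],[[0,0,0],0],[[0,0,0],0],[[0,0,0],0],[[0,0,0],0],[[0,0,0],0],[[0,0,0],0]]' 0 30
python3 -c "
from h import *
to([.487,-.208,.110],-7.5)
im=manip.snapshot('scene');a=cv2.resize(im[110:210,250:370,::-1],(720,600),interpolation=cv2.INTER_CUBIC);cv2.imwrite('pics/g.png',a)"
```

```text
t: 1.8
tcp_pos: [0.4866, -0.2099, 0.1094]
tool_rot: [0.998, -0.066, -0.001, -0.001]
force: [0.6, 0.5, -0.1]
finger_gap: 0.71
t: 2.5
tcp_pos: [0.4877, -0.2106, 0.1113]
tool_rot: [0.998, -0.065, 0.001, 0.001]
force: [-0.1, 0.2, 5.6]
finger_gap: 0.279
t 2.50 tcp [ 0.4877 -0.2106  0.1113] yaw -7.51 F [-0.05  0.19  5.58] gap 0.279 | shift [-0.1  -0.25  0.13] spin -0.01
```

View pics/g.png

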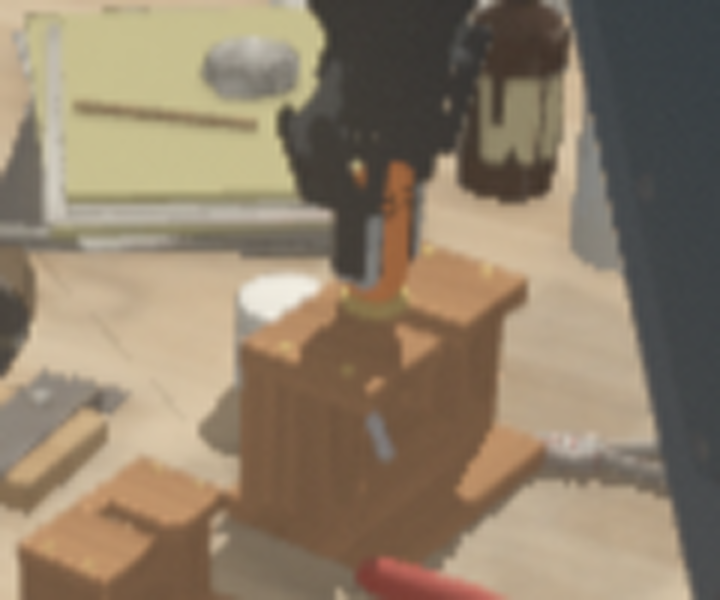

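Gripped, with a gap of 24 mm as expected. Next I lift, go behind the stand, and prepare the pivot.

```bash
python3 -m crank '[[[0,0,-4],0],[[0,0,-8],0],[[0,0,-12],0],[[0,0,-15],0],[[3,0,-15],0],[[6,0,-15],0],[[7,0,-13],0],[[7,0,-10],0],[[7,0,-8],0],[[7,0,-6.3],0]]' - 22
python3 -m crank '[[[-1,0,0],0],[[-1.8,0,0],0],[[-2.4,0,0],0],[[-2.9,0,0],0],[[-3.2,0,0],0],[[-3.5,0,0],0],[[-3.8,0,0],0],[[-3.8,0,0],0]]'
python3 -c "
from h import *
to([.487,-.208,.110],-7.5)
a=manip.snapshot('scene')[100:200,250:370,::-1];cv2.imwrite('pics/p1.png',cv2.resize(a,(720,600),interpolation=cv2.INTER_CUBIC))"
```

```text
t: 3.55
tcp_pos: [0.5555, -0.2186, 0.1712]
tool_rot: [0.998, -0.065, -0.001, -0.001]
force: [-0.3, 0.2, -1.7]
finger_gap: 0.276
t: 4.35
tcp_pos: [0.5194, -0.2151, 0.174]
tool_rot: [0.998, -0.065, 0.001, 0.001]
force: [3.0, -1.2, 1.1]
finger_gap: 0.276
t 4.35 tcp [ 0.5194 -0.2151  0.174 ] yaw -7.51 F [ 3.04 -1.19  1.09] gap 0.276 | shift [-3.32 -0.29  6.39] spin -0.01
```

View pics/p1.png

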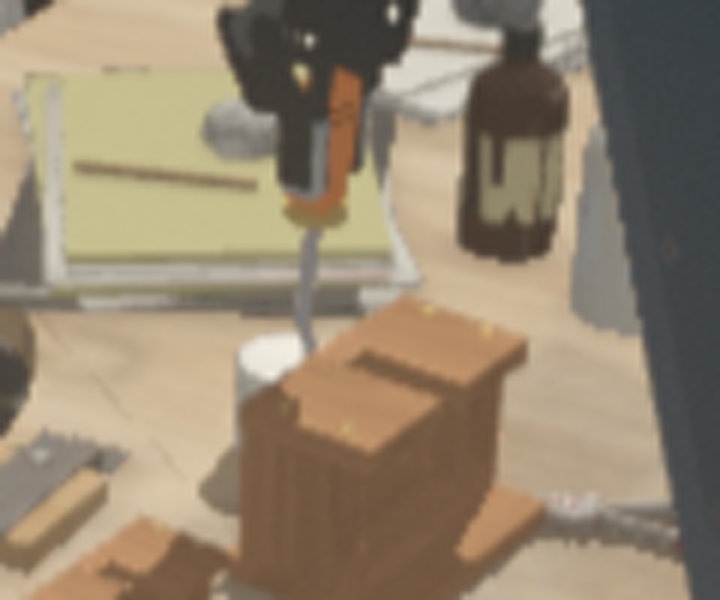

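The handle is leaning back in the grip as planned, with the ball hidden behind the board edge near (305,350). I continue to about 32°.

```bash
python3 -m crank '[[[-0.7,0,0],0],[[-1.3,0,0.1],0],[[-1.9,0,0.2],0],[[-2.5,0,0.3],0],[[-3.1,0,0.4],0],[[-3.7,0,0.6],0],[[-4.3,0,0.8],0],[[-4.9,0,1.0],0],[[-4.9,0,1.0],0]]'
python3 -m crank '[[[0.6,0,0],0],[[1.2,0,-1],0],[[1.2,0,-4],0],[[1.2,0,-7],0],[[1.2,0,-7],0]]' - 110
python3 -c "
from h import *
to([.487,-.208,.110],-7.5)
a=manip.snapshot('scene')[60:160,260:360,::-1];b=manip.snapshot('top')[160:260,290:390,::-1]
f=lambda x:cv2.resize(x,(400,400),interpolation=cv2.INTER_CUBIC)
cv2.imwrite('pics/p2.png',np.hstack([f(a),f(b)]))"
```

```text
t: 5.3
tcp_pos: [0.4689, -0.2075, 0.1628]
tool_rot: [0.998, -0.066, -0.001, -0.0]
force: [2.5, -1.3, -2.0]
finger_gap: 0.277
t: 5.8
tcp_pos: [0.4834, -0.2103, 0.2364]
tool_rot: [0.998, -0.065, 0.002, 0.001]
force: [1.1, -0.3, -1.3]
finger_gap: 0.266
t 5.80 tcp [ 0.4834 -0.2103  0.2364] yaw -7.47 F [ 1.09 -0.32 -1.25] gap 0.266 | shift [ 0.28 -0.31 12.64] spin 0.03
```

View pics/p2.png

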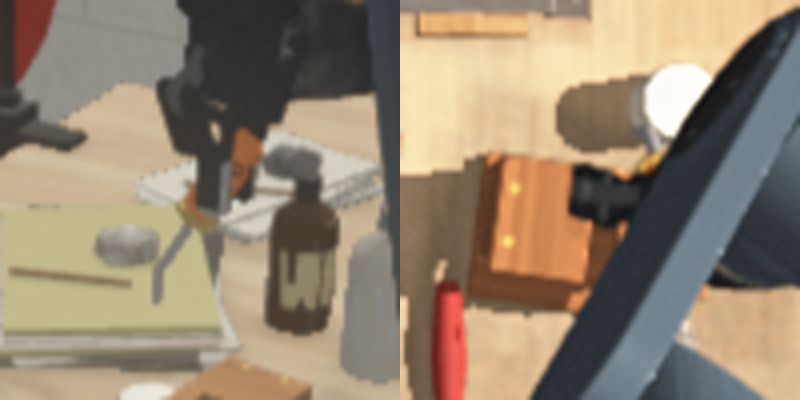

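Leaned: the tip segment hangs near vertical, with its end at scene pixel (299.2,134.5) and the bend at (299.5,126). I'll compute the tip offset in the tool frame.

```bash
cat >> h.py <<'E'
def tipin(u,v):
    "point in tool frame (mm) where the scene ray meets the tool's x-z plane"
    s=manip.sense();M=R.from_quat(s['tool_rot']).as_matrix();o,d=ray('scene',u,v)
    k=M[:,1]@(s['tcp_pos']-o)/(M[:,1]@d);return (M.T@(o+k*d-s['tcp_pos']))*1e3
E
python3 - <<'E'
from h import *
for n,c in dict(tip=(157,298),bend=(160,262),collar=(200,210)).items(): print(n,tipin(c[0]/4+260,c[1]/4+60).round(1))
for th in(26,28,30,32,34,36):
    t=np.radians(th);print(th,[ (np.array([np.cos(t)*x-np.sin(t)*z, -(np.sin(t)*x+np.cos(t)*z)-19]).round(1)) for x,z in((-10.3,-108.4),(0,-89),(0,-34))])
E
```

```text
tip [50.7 -0.  75.1]
bend [49.4  0.  48.5]
collar [20.   0.   3.9]
26 [array([38.3, 82.9]), array([39., 61.]), array([14.9, 11.6])]
28 [array([41.8, 81.5]), array([41.8, 59.6]), array([16., 11.])]
30 [array([45.3, 80. ]), array([44.5, 58.1]), array([17. , 10.4])]
32 [array([48.7, 78.4]), array([47.2, 56.5]), array([18. ,  9.8])]
34 [array([52.1, 76.6]), array([49.8, 54.8]), array([19. ,  9.2])]
36 [array([55.4, 74.8]), array([52.3, 53. ]), array([20. ,  8.5])]
```

```bash
python3 -m crank '[[[0,-3,-0.5],-2],[[0.2,-7,-0.5],-5],[[0.4,-11.5,-0.5],-8],[[0.6,-16,-0.5],-12],[[0.9,-20.5,-0.5],-15.7],[[1.1,-25,-0.5],-15.7],[[1.3,-29.5,-0.5],-15.7],[[1.5,-33.5,0],-15.7],[[1.67,-36,1.5],-15.7],[[1.67,-37.2,3.4],-15.7]]'
python3 -m crank '[[[0,0,0],0],[[0,0,0],0],[[0,0,0],0]]'
python3 -c "
from h import *
to([.5485,.1565,.202],8.2)
a=manip.snapshot('scene')[190:265,140:240,::-1];b=manip.snapshot('top')[125:200,130:230,::-1]
f=lambda x:cv2.resize(x,(700,525),interpolation=cv2.INTER_CUBIC)
cv2.imwrite('pics/e1s.png',f(a));cv2.imwrite('pics/e1t.png',f(b))"
```

```text
t: 6.9
tcp_pos: [0.5463, 0.1596, 0.1974]
tool_rot: [0.997, 0.073, -0.001, -0.0]
force: [0.8, -0.5, -1.1]
finger_gap: 0.263
t: 7.2
tcp_pos: [0.5473, 0.1561, 0.1993]
tool_rot: [0.997, 0.071, -0.0, 0.0]
force: [0.5, -0.1, -1.8]
finger_gap: 0.265
t 7.20 tcp [0.5473 0.1561 0.1993] yaw 8.14 F [ 0.48 -0.11 -1.84] gap 0.265 | shift [ 0.13 -0.02 -0.27] spin -0.06
```

View pics/e1s.png

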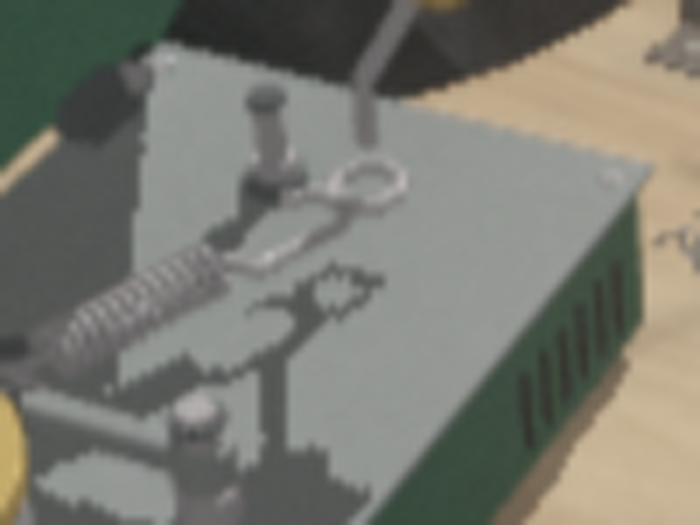

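Tip end at scene pixel (192.3,210.7), eye centre at (192.6,216.1): the tip stands nearly straight above the eye.

```bash
python3 - <<'E'
from h import *
s=manip.sense();M=R.from_quat(s['tool_rot']).as_matrix()
f=lambda u,v:(u/7+140,v/7+190)
e=onz('scene',*f(369,183),.1);print('eye',e,(M.T@(e-s['tcp_pos'])*1e3).round(1))
e=np.array([.5985,.1637,.1]);print('eye top-based tool',(M.T@(e-s['tcp_pos'])*1e3).round(1), 'px',(proj('scene',e)-[140,190])*7)
t=tipin(*f(366,143));print('tip',t.round(1))
w=s['tcp_pos']+M@np.array([50.5,0,73])/1e3;print('tip model px',(proj('scene',w)-[140,190])*7, 'top',(proj('top',w)-[130,125])*7,'eye top',(proj('top',e)-[130,125])*7)
E
```

```text
eye [0.59719342 0.16310293 0.1       ] [ 49.8  -0.  100. ]
eye top-based tool [ 51.2  -0.4 100.1] px [364.6365149  182.69923146]
tip [49.4  0.  84.2]
tip model px [359.75564007 113.13310159] top [382.10612077 270.71348962] eye top [391.62893436 280.08967256]
```

View pics/e1t.png

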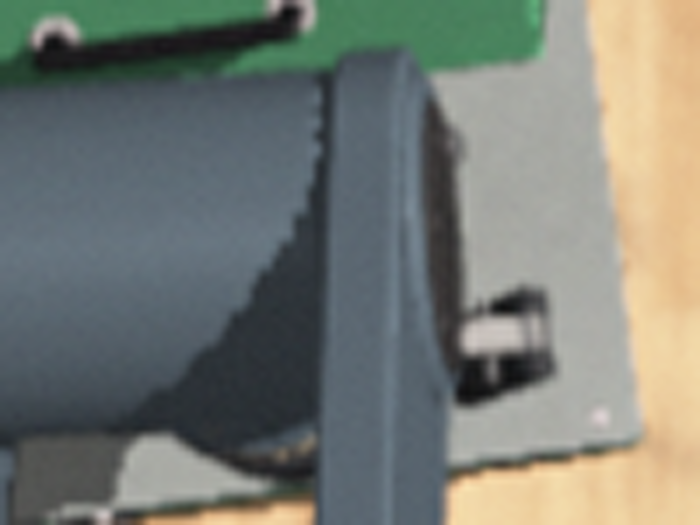

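```bash
python3 -m crank '[[[0.1,0,0.5],0],[[0.1,0,1],0],[[0.1,0,1.5],0],[[0.1,0,2],0],[[0.1,0,2.5],0],[[0.1,0,2.9],0],[[0.1,0,3.2],0],[[0.1,0,3.2],0],[[0.1,0,3.2],0]]'
python3 -c "
from h import *
to([.5485,.1565,.168],8.2)
a=manip.snapshot('scene')[190:265,140:240,::-1]
f=lambda x:cv2.resize(x,(700,525),interpolation=cv2.INTER_CUBIC)
cv2.imwrite('pics/e2s.png',f(a))"
```

```text
t: 8.2
tcp_pos: [0.5485, 0.1572, 0.1673]
tool_rot: [0.997, 0.071, 0.0, -0.0]
force: [-0.5, -0.2, -1.2]
finger_gap: 0.268
t 8.20 tcp [0.5485 0.1572 0.1673] yaw 8.19 F [-0.48 -0.25 -1.17] gap 0.268 | shift [-0.01  0.07 -0.07] spin -0.01
```

View pics/e2s.png

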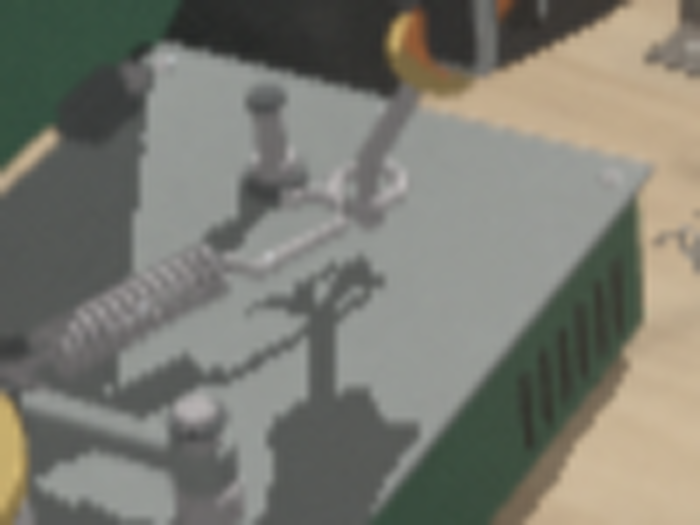

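```bash
python3 - <<'E'
from h import *
e=np.array([.598,.1634,.1])
for dz in(0,-.012,-.016):
  print((proj('scene',e+[0,0,dz])-[140,190])*7)
s=manip.sense();M=R.from_quat(s['tool_rot']).as_matrix()
print('ball bottom by scene, mid-plane',tipin(368/7+140,221/7+190))
for a in range(0,360,45):
  a_=np.radians(a);print(a,((proj('scene',e+.011*np.array([np.cos(a_),np.sin(a_),0]))-[140,190])*7).round())
im=manip.snapshot('scene');print(im[208:224,186:201].mean(2).astype(int))
cv2.imwrite('pics/z.png',cv2.resize(im[200:228,174:210,::-1],(720,560),interpolation=cv2.INTER_NEAREST))
E
```

```text
[366.4461369  182.70213095]
[369.74091462 212.86897224]
[370.83033263 222.84363605]
ball bottom by scene, mid-plane [5.01515116e+01 1.04347902e-13 8.21765412e+01]
0 [340. 172.]
45 [332. 188.]
90 [345. 200.]
135 [370. 202.]
180 [393. 193.]
225 [401. 178.]
270 [388. 166.]
315 [363. 163.]
[[149 149 148 147 149 149 144 121 110 109 110 131 147 150 149]
 [149 149 147 148 148 147 128 111 108 108 119 144 150 150 148]
 [149 149 148 148 148 140 116 109 109 113 138 148 151 149 149]
 [150 149 149 148 146 127 112 110 111 131 147 148 150 148 148]
 [149 149 148 149 141 116 109 109 118 152 151 149 149 148 149]
 [148 150 152 154 148 116 108 107 121 158 162 153 150 149 150]
 [148 154 167 145 127 111 108 106 120 134 151 169 153 150 150]
 [148 168 170 131 113 108 108 110 135 130 148 181 153 149 151]
 [158 182 166 143 136 111 108 113 150 149 163 184 150 149 150]
 [152 171 163 142 141 113 109 124 178 174 163 157 150 150 149]
 [127 139 156 125 124 110 112 141 169 155 137 136 148 151 151]
 [131 123 137 111 112 114 116 128 136 135 140 143 149 151 151]
 [143 142 146 113 113 110 109 112 117 142 147 148 149 150 150]
 [152 155 160 121 127 114 112 111 122 147 149 150 150 150 151]
 [163 148 137 124 142 132 122 126 141 149 150 150 150 150 151]
 [142 128 128 141 148 146 142 144 149 149 151 151 151 151 151]]
```

View pics/z.png

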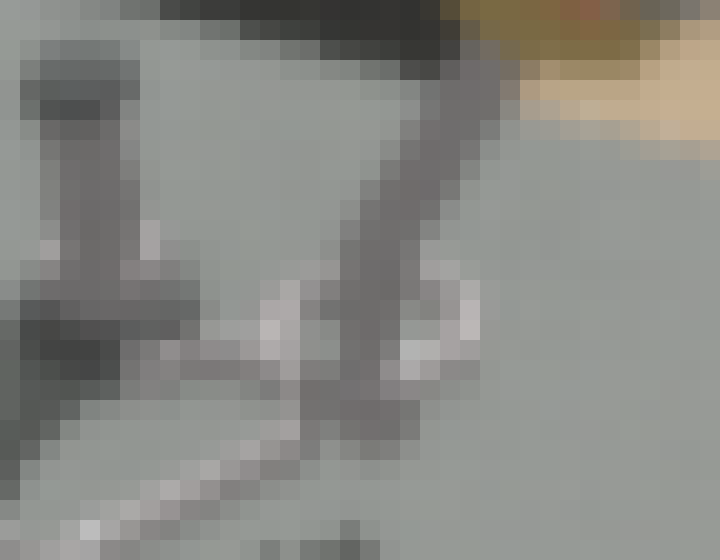

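Geometry says the tip is in the ring. I test this with a short pull along the spring and watch the force.

```bash
python3 -m crank '[[[-0.1,0.3,0],0],[[-0.2,0.6,0],0],[[-0.35,0.95,0],0],[[-0.5,1.3,0],0],[[-0.65,1.7,0],0],[[-0.75,2.0,0],0],[[-0.75,2.0,0],0],[[-0.75,2.0,0],0]]'
python3 -c "
from h import *
to([.5485,.1565,.168],8.2)
im=manip.snapshot('scene')
f=lambda x:cv2.resize(x[190:265,140:240,::-1],(700,525),interpolation=cv2.INTER_CUBIC)
cv2.imwrite('pics/e3s.png',f(im))"
```

```text
t: 9.1
tcp_pos: [0.544, 0.1364, 0.1674]
tool_rot: [0.997, 0.071, 0.0, -0.0]
force: [0.4, 2.9, -1.1]
finger_gap: 0.269
t 9.10 tcp [0.544  0.1364 0.1674] yaw 8.17 F [ 0.45  2.9  -1.14] gap 0.269 | shift [ 0.73 -1.93 -0.06] spin -0.03
```

View pics/e3s.png

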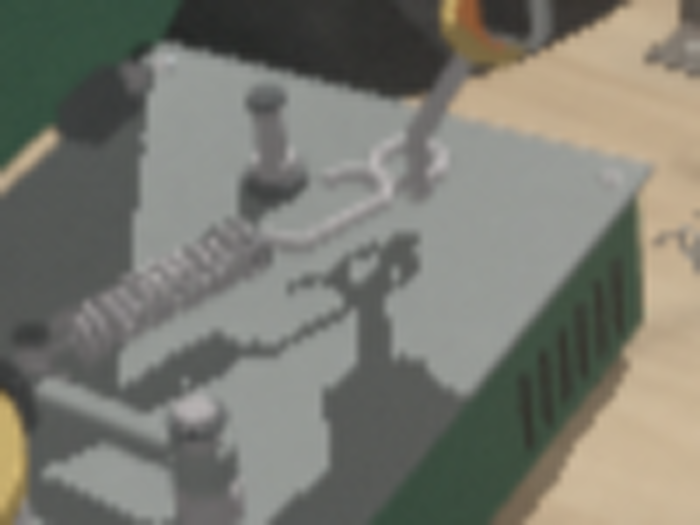

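The tip is in the eye: the spring is extended, the eye is at (410,160) and the force is 2.9 N. I now stretch to about 43 mm at this angle.

```bash
python3 -m crank '[[[-0.2,0.5,0],0],[[-0.4,1,0],0],[[-0.6,1.5,0],0],[[-0.8,2,0],0],[[-1,2.5,0],0],[[-1.2,3,0],0],[[-1.26,3.12,0],0],[[-1.26,3.12,0],0],[[-1.26,3.12,0],0]]'
python3 -c "
from h import *
f=lambda u,v:(u/7+140,v/7+190)
e=onz('scene',*f(410,160),.1);print('eye prev',e,'r',np.hypot(*(e[:2]-[.6276,.2848])))
to([.603,.1005,.168],8.2)
im=manip.snapshot('scene')
cv2.imwrite('pics/e4s.png',cv2.resize(im[150:262,140:289,::-1],(790,594),interpolation=cv2.INTER_CUBIC))"
```

```text
t: 10.05
tcp_pos: [0.5359, 0.1039, 0.1674]
tool_rot: [0.997, 0.071, 0.0, -0.001]
force: [1.9, 4.8, -1.2]
finger_gap: 0.266
eye prev [0.59376267 0.14623494 0.1       ] r 0.14263674171928772
t 10.05 tcp [0.5359 0.1039 0.1674] yaw 8.16 F [ 1.93  4.79 -1.16] gap 0.266 | shift [ 6.59  1.29 -0.06] spin -0.04
```

View pics/e4s.png

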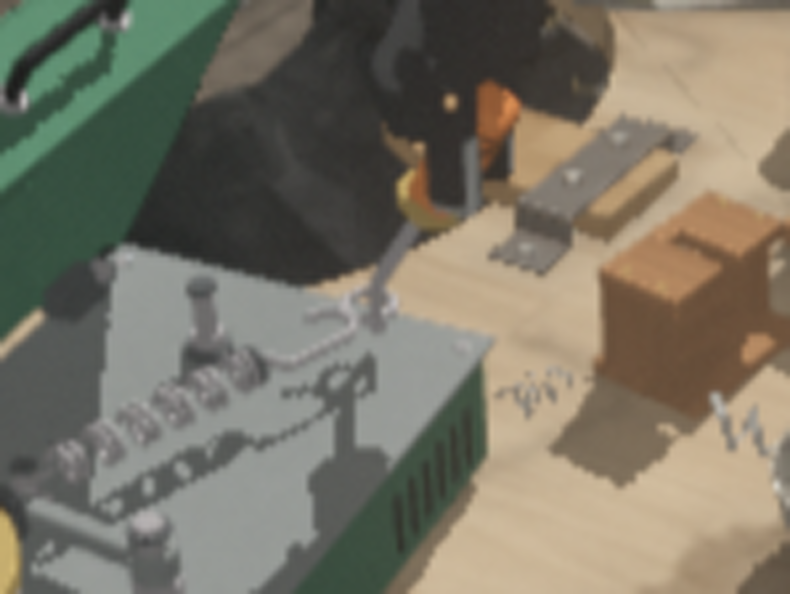

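Spring well stretched: eye at (371,305), barb end at (308,320), post at (203,300) in this crop. I now measure the mouth distance against the post.

```bash
python3 - <<'E'
from h import *
f=lambda u,v:(u*149/790+140,v*112/594+150)
pin=np.array([.6276,.2848]);post=np.array([.6465,.1505])
for n,c in dict(eye=(370,304),barb=(308,320),coilend=(262,362)).items():
    p=onz('scene',*f(*c),.1)[:2];print(n,p.round(4),'r',np.hypot(*(p-pin)).round(4))
print(np.hypot(*(post-pin)))
print((proj('scene',[*post,.112])-[140,150])*5.302)
E
```

```text
eye [0.5852 0.1155] r 0.1746
barb [0.6008 0.139 ] r 0.1483
coilend [0.5985 0.1732] r 0.1153
0.13562337556630863
[205.99773674 279.00096761]
```

```bash
python3 - <<'E'
from h import *
s=manip.sense();M=R.from_quat(s['tool_rot']).as_matrix()
pin=np.array([.6276,.2848]);tip=s['tcp_pos'][:2]+.05*M[:2,0]
print(tip,np.hypot(*(tip-pin)))
for r,ph in [(.181,p) for p in np.linspace(-.2,.14,8)]+[(.17,.14),(.16,.14),(.156,.14),(.152,.14),(.150,.14)]:
    d=pin+r*np.array([np.sin(ph),-np.cos(ph)])-tip
    print(r,round(ph,3),(M[:2,:2].T@d*100).round(2))
E
```

```text
[0.5854142  0.11104309] 0.17880465705324028
0.181 -0.2 [0.56 0.45]
0.181 -0.151 [1.4  0.72]
0.181 -0.103 [2.25 0.96]
0.181 -0.054 [3.1  1.15]
0.181 -0.006 [3.97 1.3 ]
0.181 0.043 [4.84 1.41]
0.181 0.091 [5.72 1.48]
0.181 0.14 [6.6 1.5]
0.17 0.14 [6.6 0.4]
0.16 0.14 [ 6.6 -0.6]
0.156 0.14 [ 6.6 -1. ]
0.152 0.14 [ 6.61 -1.4 ]
0.15 0.14 [ 6.61 -1.6 ]
```

```bash
python3 -m crank '[[[0.56,0.45,0],0],[[1.4,0.72,0],0],[[2.25,0.96,0],0],[[3.1,1.15,0],0],[[3.97,1.3,0],0],[[4.84,1.41,0],0],[[5.3,1.45,0],0],[[5.72,1.48,0],0],[[5.72,1.48,0],0]]'
python3 -m crank '[[[0.3,0,0],0],[[0.6,0.02,0],0],[[0.88,0.02,0],0],[[0.88,0.02,0],0],[[0.88,0.02,0],0]]'
python3 -c "
from h import *
to([.603,.1005,.168],8.2)
im=manip.snapshot('scene')
cv2.imwrite('pics/e5s.png',cv2.resize(im[150:262,140:289,::-1],(790,594),interpolation=cv2.INTER_CUBIC))"
```

```text
t: 11.0
tcp_pos: [0.5941, 0.0979, 0.1672]
tool_rot: [0.997, 0.071, -0.001, -0.001]
force: [-0.5, 5.6, 0.9]
finger_gap: 0.268
t: 11.5
tcp_pos: [0.602, 0.099, 0.1671]
tool_rot: [0.997, 0.071, -0.001, -0.001]
force: [-0.1, 5.7, 0.7]
finger_gap: 0.268
t 11.50 tcp [0.602  0.099  0.1671] yaw 8.19 F [-0.09  5.7   0.69] gap 0.268 | shift [ 0.12 -0.13 -0.09] spin -0.01
```

View pics/e5s.png

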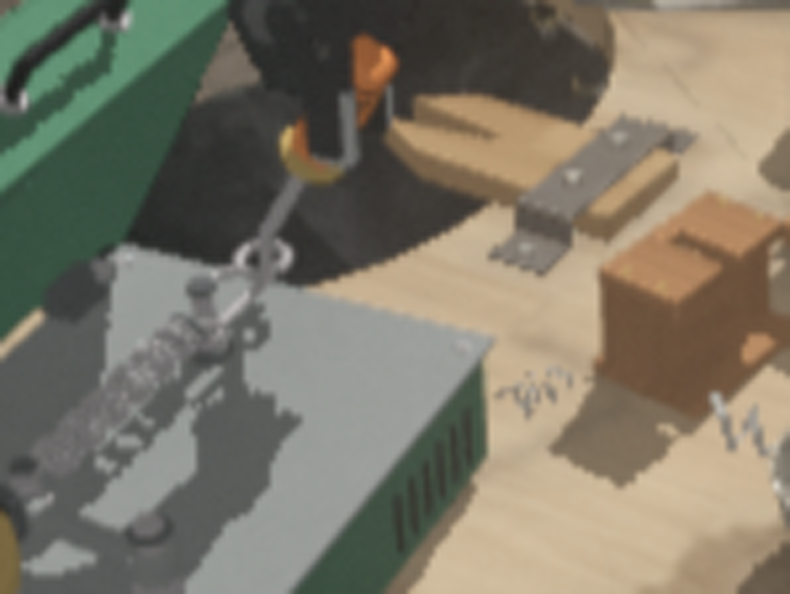

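The post is in the mouth, with its top at (203,285) and the shank passing in front, and no odd force. I ease back to the eye's centre.

```bash
python3 -m crank '[[[0,-0.4,0],0],[[0,-0.8,0],0],[[0,-1.2,0],0],[[0,-1.6,0],0],[[0,-1.9,0],0],[[0,-2.2,0],0],[[0,-2.4,0],0],[[0,-2.6,0],0],[[0,-2.6,0],0],[[0,-2.6,0],0]]'
python3 -c "
from h import *
to([.603,.1005,.168],8.2)
im=manip.snapshot('scene')
cv2.imwrite('pics/e6s.png',cv2.resize(im[185:245,140:220,::-1],(800,600),interpolation=cv2.INTER_CUBIC))"
```

```text
t: 12.55
tcp_pos: [0.5995, 0.1232, 0.1671]
tool_rot: [0.997, 0.071, -0.0, 0.001]
force: [0.2, -0.5, -1.1]
finger_gap: 0.265
t 12.55 tcp [0.5995 0.1232 0.1671] yaw 8.17 F [ 0.15 -0.53 -1.08] gap 0.265 | shift [ 0.02  2.29 -0.09] spin -0.03
```

View pics/e6s.png

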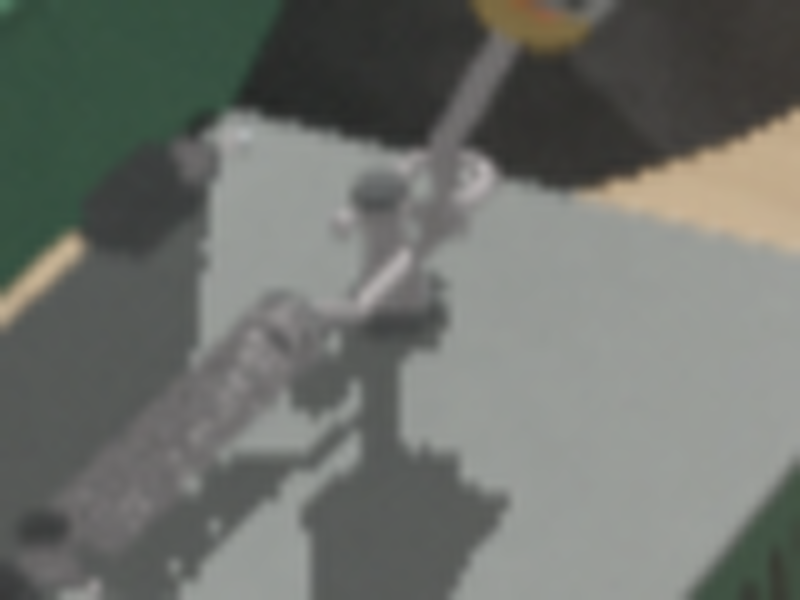

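Hook is on the post and the puller is unloaded. I draw it straight up, then back towards the front.

```bash
python3 -m crank '[[[0,0.15,0],0],[[0,0.15,-0.6],0],[[0,0.15,-1.2],0],[[0,0.15,-1.8],0],[[0,0.15,-2.4],0],[[0,0.15,-3.0],0],[[-2,0.15,-4],0],[[-5,0.15,-6],0],[[-8,0.15,-8],0],[[-8,0.15,-8],0]]'
python3 - <<'E'
from h import *
to([.4877,-.2106,.261],-7.5)
im=manip.snapshot('scene');cv2.imwrite('pics/e7s.png',cv2.resize(np.hstack([im[185:245,140:220,::-1],im[100:160,170:250,::-1]]),(800,300),interpolation=cv2.INTER_CUBIC))
E
```

```text
t: 13.6
tcp_pos: [0.5179, 0.111, 0.25]
tool_rot: [0.997, 0.072, 0.0, 0.0]
force: [1.3, 0.9, -1.0]
finger_gap: 0.271
t 13.60 tcp [0.5179 0.111  0.25  ] yaw 8.21 F [ 1.29  0.92 -1.04] gap 0.271 | shift [-7.58 31.4  -1.09] spin 15.71
```

View pics/e7s.png

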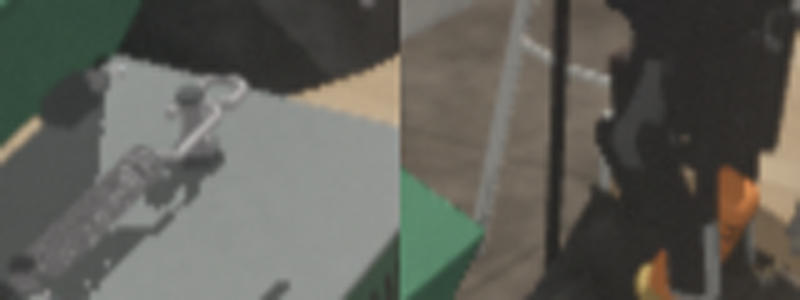

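The hook stays seated by itself, with its eye free at (230,88). I return to the stand with the leaned puller above the slot.

```bash
python3 -m crank '[[[-1.5,3,0],2],[[-3,7,0],5],[[-5,11,0],8],[[-7,15,0],12],[[-9,19,0],15.7],[[-11,23,0],15.7],[[-12.7,27,0],15.7],[[-13.75,29.66,0],15.7],[[-13.75,29.66,0],15.7],[[-13.75,29.66,0],15.7]]'
python3 -c "
from h import *
to([.4242,-.2022,.1445],-7.5)
im=manip.snapshot('scene');cv2.imwrite('pics/s1.png',cv2.resize(im[90:180,250:370,::-1],(800,600),interpolation=cv2.INTER_CUBIC))"
```

```text
t: 14.65
tcp_pos: [0.427, -0.2029, 0.247]
tool_rot: [0.998, -0.067, 0.0, -0.0]
force: [0.9, 0.7, -1.7]
finger_gap: 0.27
t 14.65 tcp [ 0.427  -0.2029  0.247 ] yaw -7.63 F [ 0.9   0.75 -1.69] gap 0.270 | shift [-0.29 -0.03 10.25] spin -0.13
```

View pics/s1.png

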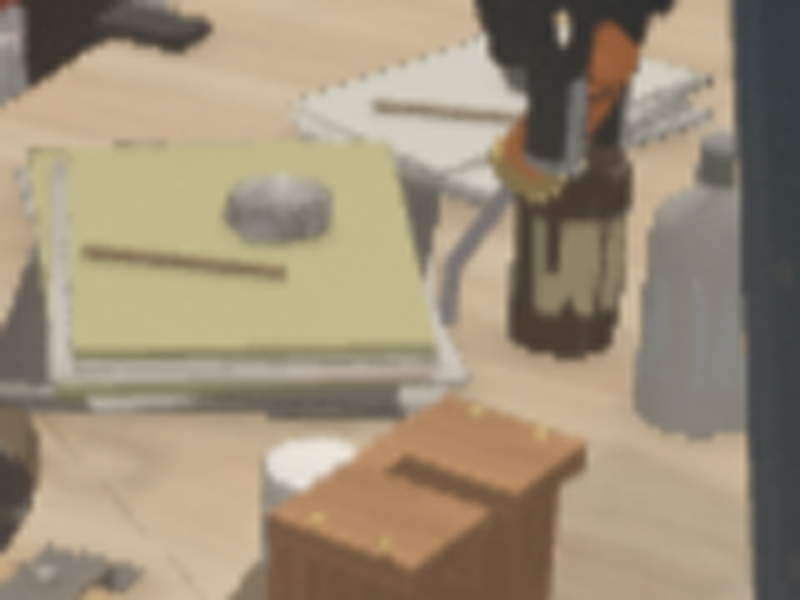

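Tip end is at (450,320) in the crop, the slot's closed end at (398,463) and its mouth at (503,500). I check the lateral alignment numerically.

```bash
python3 - <<'E'
from h import *
s=manip.sense();M=R.from_quat(s['tool_rot']).as_matrix()
f=lambda u,v:(u*.15+250,v*.15+90)
print('tip (if tool y=0)',tipin(*f(450,318)).round(1))
for c in((398,463),(503,500)):
    p=onz('scene',*f(*c),.095);print('slot',p.round(4),(M.T@(p-s['tcp_pos'])*1e3).round(1))
o,d=ray('scene',*f(450,318)); 
for zt in(79,82,85):
    z=s['tcp_pos'][2]-zt/1e3;p=o+d*(z-o[2])/d[2];print(zt,(M.T@(p-s['tcp_pos'])*1e3).round(1))
E
```

```text
tip (if tool y=0) [48.1 -0.  80.9]
slot [ 0.4947 -0.2103  0.095 ] [ 68.3  -0.4 152. ]
slot [ 0.4455 -0.2047  0.095 ] [ 18.8   0.5 152. ]
79 [46.1 -3.2 79. ]
82 [49.3  1.9 82. ]
85 [52.5  6.9 85. ]
```

```bash
python3 -m crank '[[[-0.3,0,2],0],[[-0.3,0,4],0],[[-0.3,0,6],0],[[-0.3,0,7.5],0],[[-0.3,0,8.5],0],[[-0.3,0,9.4],0],[[-0.3,0,10.2],0],[[-0.3,0,10.2],0]]'
python3 -m crank '[[[0.6,0,0],0],[[1.2,0,0],0],[[1.8,0,0],0],[[2.4,0,0],0],[[3,0,0],0],[[3.5,0,0],0],[[4,0,0],0],[[4.5,0,0],0],[[4.5,0,0],0]]' - 22
python3 -c "
from h import *
to([.4877,-.2106,.1113],-7.5)
im=manip.snapshot('scene');cv2.imwrite('pics/s2.png',cv2.resize(im[100:175,260:360,::-1],(800,600),interpolation=cv2.INTER_CUBIC))"
```

```text
t: 15.5
tcp_pos: [0.4235, -0.2012, 0.1446]
tool_rot: [0.998, -0.065, -0.001, -0.0]
force: [0.8, -0.9, -0.8]
finger_gap: 0.266
t: 16.4
tcp_pos: [0.4631, -0.2046, 0.1432]
tool_rot: [0.998, -0.065, -0.007, -0.003]
force: [-6.0, 0.0, -7.6]
finger_gap: 0.263
t 16.40 tcp [ 0.4631 -0.2046  0.1432] yaw -7.41 F [-6.03  0.02 -7.57] gap 0.263 | shift [2.56 0.3  3.15] spin 0.09
```

View pics/s2.png

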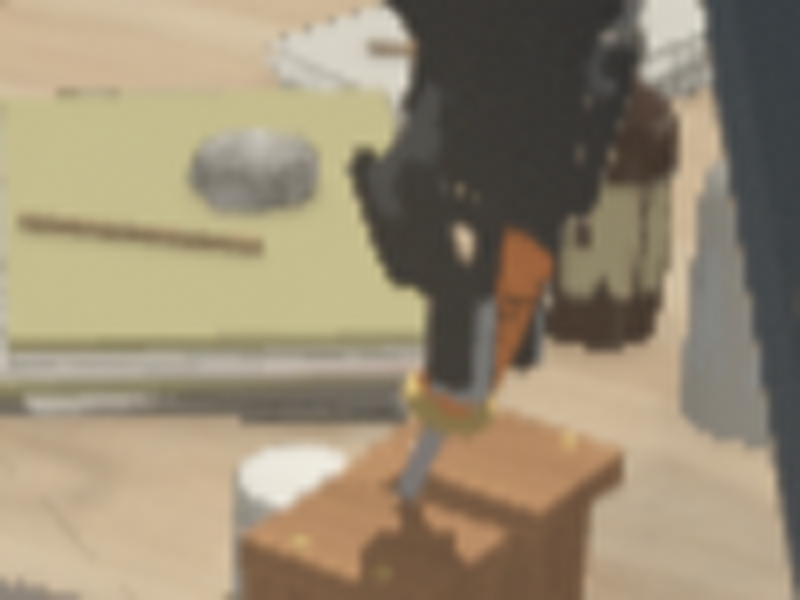

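Force is high, as the grip still seems tight (gap 0.263). I back off a little and set the light grip explicitly.

```bash
python3 -m crank '[[[-0.4,0,0],0],[[-0.8,0,0],0],[[-0.8,0,0],0],[[-0.8,0,0],0]]' 0 20
python3 -c "
from h import *
to([.4877,-.2106,.1113],-7.5)"
```

```text
t: 16.85
tcp_pos: [0.4602, -0.2065, 0.1456]
tool_rot: [0.998, -0.065, -0.0, -0.0]
force: [-3.1, 0.4, -1.5]
finger_gap: 0.266
t 16.85 tcp [ 0.4602 -0.2065  0.1456] yaw -7.51 F [-3.09  0.44 -1.49] gap 0.266 | shift [2.79 0.05 3.43] spin -0.01
```

```bash
python3 -m crank '[[[0.4,0,0],0],[[0.8,0,0],0],[[1.2,0,0],0],[[1.5,0,0],0],[[1.5,0,0],0]]'
python3 -m crank '[[[0.4,0,0],0],[[0.8,0,0],0],[[1.0,0,0],0],[[1.0,0,0],0]]'
python3 -c "
from h import *
to([.4877,-.2106,.1113],-7.5)"
```

```text
t: 17.35
tcp_pos: [0.4708, -0.2065, 0.1439]
tool_rot: [0.998, -0.065, -0.006, -0.002]
force: [-8.5, 1.6, -4.9]
finger_gap: 0.267
t: 17.75
tcp_pos: [0.48, -0.2075, 0.144]
tool_rot: [0.998, -0.065, -0.007, -0.002]
force: [-10.2, 1.0, -1.8]
finger_gap: 0.266
t 17.75 tcp [ 0.48   -0.2075  0.144 ] yaw -7.40 F [-10.22   1.01  -1.8 ] gap 0.266 | shift [0.84 0.22 3.26] spin 0.1
```

```bash
python3 -c "
from h import *
im=manip.snapshot('scene');cv2.imwrite('pics/s3.png',cv2.resize(im[100:175,260:360,::-1],(800,600),interpolation=cv2.INTER_CUBIC))"
```

```text
(no output)
```

View pics/s3.png

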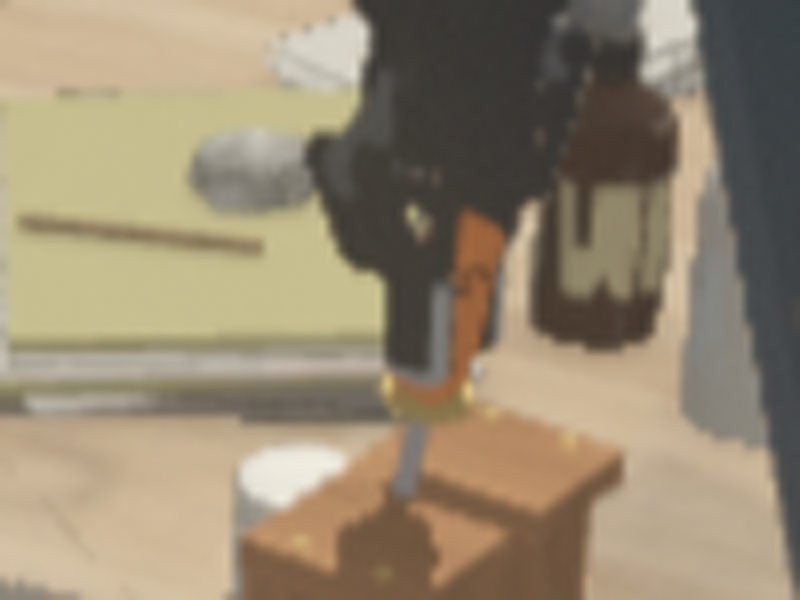

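It is pivoting upright in the slot, with about 12° left; the slot end is at (395,490). I continue.

```bash
python3 -m crank '[[[0.4,0,0],0],[[0.8,0,0],0],[[1.1,0,0],0],[[1.35,0,0],0],[[1.35,0,0],0],[[1.35,0,0],0]]'
python3 -c "
from h import *
to([.4877,-.2106,.1113],-7.5)
im=manip.snapshot('scene');cv2.imwrite('pics/s4.png',cv2.resize(im[100:175,260:360,::-1],(800,600),interpolation=cv2.INTER_CUBIC))"
```

```text
t: 18.4
tcp_pos: [0.4937, -0.2093, 0.1444]
tool_rot: [0.998, -0.065, -0.006, -0.002]
force: [-9.6, 1.4, 0.8]
finger_gap: 0.27
t 18.40 tcp [ 0.4937 -0.2093  0.1444] yaw -7.43 F [-9.59  1.44  0.81] gap 0.270 | shift [-0.54  0.22  3.32] spin 0.07
```

View pics/s4.png

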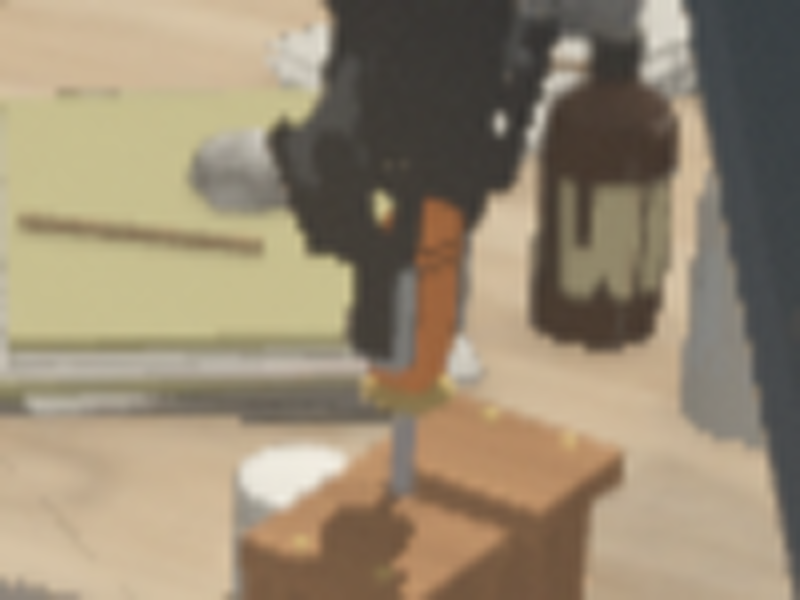

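Practically upright. I ease off the slot end, lower until the collar bears on the board, then release.

```bash
python3 -m crank '[[[-0.5,0.1,0.3],0],[[-0.8,0.1,0.8],0],[[-0.9,0.1,1.4],0],[[-0.9,0.1,2.0],0],[[-0.9,0.1,2.5],0],[[-0.9,0.1,2.9],0],[[-0.9,0.1,3.2],0],[[-0.9,0.1,3.2],0]]'
python3 -c "
from h import *
to([.4877,-.2106,.1113],-7.5)"
```

```text
t: 19.25
tcp_pos: [0.4895, -0.2113, 0.1128]
tool_rot: [0.998, -0.065, -0.0, -0.0]
force: [0.2, 0.3, -1.2]
finger_gap: 0.265
t 19.25 tcp [ 0.4895 -0.2113  0.1128] yaw -7.51 F [ 0.24  0.32 -1.22] gap 0.265 | shift [-0.18 -0.04  0.15] spin -0.01
```

```bash
python3 -m crank '[[[-0.15,0,0.2],0],[[-0.15,0,0.4],0],[[-0.15,0,0.6],0],[[-0.15,0,0.6],0]]'
python3 -c "
from h import *
to([.4877,-.2106,.1113],-7.5)
im=manip.snapshot('scene');cv2.imwrite('pics/s5.png',cv2.resize(im[110:185,260:360,::-1],(800,600),interpolation=cv2.INTER_CUBIC))"
```

```text
t: 19.65
tcp_pos: [0.4889, -0.2116, 0.1112]
tool_rot: [0.998, -0.065, 0.001, 0.001]
force: [-3.5, 3.5, 25.4]
finger_gap: 0.271
t 19.65 tcp [ 0.4889 -0.2116  0.1112] yaw -7.50 F [-3.53  3.49 25.42] gap 0.271 | shift [-0.13 -0.08 -0.01] spin -0.0
```

View pics/s5.png

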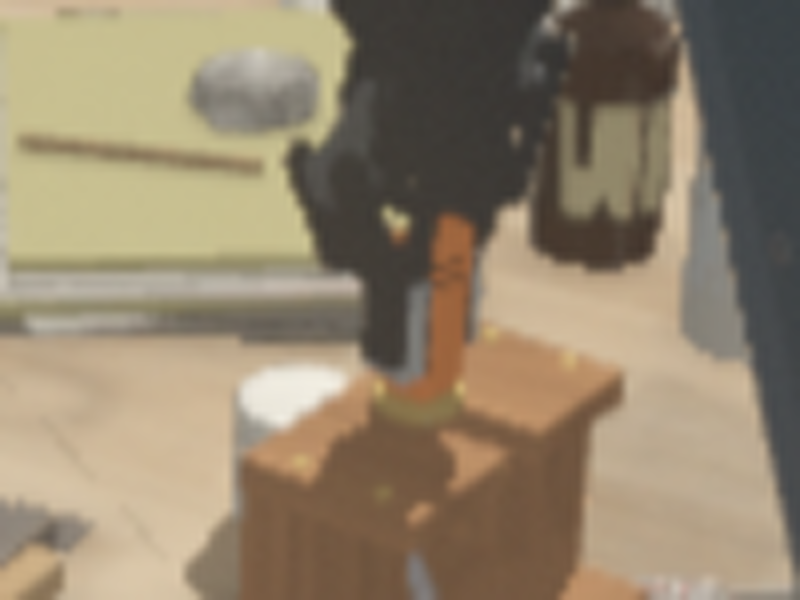

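The collar at (418,400) sits on the board. I relieve the pressure and open.

```bash
python3 -m crank '[[[0,0,-0.3],0],[[0,0,-0.4],0],[[0,0,-0.4],0]]' 
python3 -m crank '[[[0,0,0],0],[[0,0,0],0],[[0,0,0],0],[[0,0,0],0],[[0,0,0],0],[[0,0,0],0]]' 6
python3 -m crank '[[[0,0,-2],0],[[0,0,-5],0],[[0,0,-9],0],[[0,0,-13],0],[[0,0,-16],0],[[0,0,-16],0],[[0,0,-16],0]]'
python3 -c "
from h import *
to([.4877,-.2106,.1113],-7.5)
im=manip.snapshot('scene');a=cv2.resize(im[110:185,260:360,::-1],(400,300),interpolation=cv2.INTER_CUBIC)
im=manip.snapshot('top');b=cv2.resize(im[190:265,295:395,::-1],(400,300),interpolation=cv2.INTER_CUBIC);cv2.imwrite('pics/s6.png',np.hstack([a,b]))"
```

```text
t: 20.0
tcp_pos: [0.4883, -0.2114, 0.1115]
tool_rot: [0.998, -0.066, 0.0, 0.0]
force: [-0.4, 1.3, 3.6]
finger_gap: 0.27
t: 20.6
tcp_pos: [0.488, -0.2112, 0.1112]
tool_rot: [0.998, -0.066, -0.0, -0.0]
force: [-1.4, -0.7, 0.8]
finger_gap: 0.704
t: 21.3
tcp_pos: [0.488, -0.2111, 0.2717]
tool_rot: [0.998, -0.065, 0.0, 0.0]
force: [0.5, -0.4, -0.6]
finger_gap: 0.7
t 21.30 tcp [ 0.488  -0.2111  0.2717] yaw -7.51 F [ 0.54 -0.36 -0.56] gap 0.700 | shift [-0.05 -0.06 16.04] spin -0.01
```

View pics/s6.png

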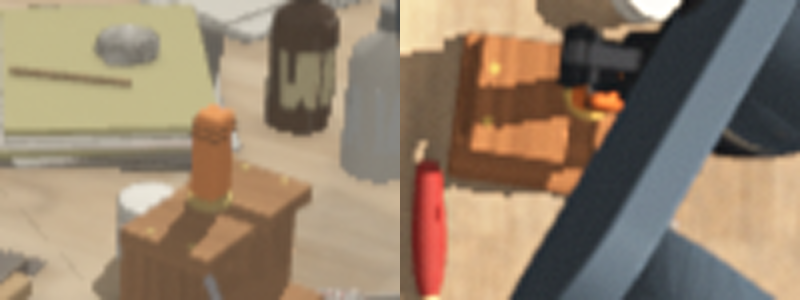

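The puller hangs upright as at the start. I shut the fingers and go above and behind the open cover.

```bash
python3 -m crank '[[[0,0,-3],0],[[1.5,-4,-5],-4],[[3.5,-9,-5],-8],[[5.5,-14,-5],-12],[[7.3,-18.5,-5],-15.7],[[9,-23,-5],-15.7],[[10.8,-27.5,-5],-15.7],[[12.5,-32,-5],-15.7],[[14.3,-36.5,-5],-15.7],[[16,-41,-5],-15.7]]' 0 40
python3 -c "
from h import *
to([.7244,.2169,.32],8.2)"
```

```text
t: 22.4
tcp_pos: [0.7002, 0.1763, 0.3183]
tool_rot: [0.997, 0.072, -0.002, 0.0]
force: [0.9, -0.5, -0.7]
finger_gap: 0.004
t 22.40 tcp [0.7002 0.1763 0.3183] yaw 8.20 F [ 0.9  -0.47 -0.66] gap 0.004 | shift [ 2.97 -3.68 -0.18] spin 0.0
```

```bash
python3 -m crank '[[[1.5,-2,0],0],[[3,-3.7,0],0],[[3,-3.7,2],0],[[3,-3.7,4],0],[[3,-3.7,6.3],0],[[3,-3.7,6.3],0],[[3,-3.7,6.3],0]]'
python3 - <<'E'
from h import *
to([.7244,.2169,.255],8.2)
for th in (1.2,1.15,1.1,1.05,1.0,.95,.9,.8,.7,.6,.5,.4,.3,.2,.15,.1,.05,0,-.03):
    a=th+.327;f=177.4*np.cos(a)-11;z=78+177.4*np.sin(a);print(th,'x',((-3-f)/10).round(2),'z',((255-z)/10).round(2))
E
```

```text
t: 23.1
tcp_pos: [0.724, 0.2151, 0.2561]
tool_rot: [0.997, 0.071, -0.002, 0.0]
force: [-0.2, 0.4, 0.1]
finger_gap: -0.004
t 23.10 tcp [0.724  0.2151 0.2561] yaw 8.18 F [-0.18  0.37  0.07] gap -0.004 | shift [ 0.06 -0.17  0.11] spin -0.02
1.2 x 0.02 z -0.02
1.15 x -0.86 z 0.04
1.1 x -1.74 z 0.14
1.05 x -2.62 z 0.29
1.0 x -3.48 z 0.48
0.95 x -4.34 z 0.72
0.9 x -5.18 z 1.0
0.8 x -6.82 z 1.68
0.7 x -8.38 z 2.52
0.6 x -9.85 z 3.51
0.5 x -11.21 z 4.65
0.4 x -12.45 z 5.91
0.3 x -13.57 z 7.29
0.2 x -14.53 z 8.78
0.15 x -14.96 z 9.56
0.1 x -15.35 z 10.35
0.05 x -15.69 z 11.17
0 x -16.0 z 12.0
-0.03 x -16.16 z 12.51
```

```bash
python3 -m crank '[[[-0.8,0,0.15],0],[[-1.7,0,0.25],0],[[-2.5,0,0.4],0],[[-3.4,0,0.6],0],[[-4.2,0,0.8],0],[[-5.1,0,1.1],0],[[-5.1,0,1.1],0]]'
python3 -c "
from h import *
to([.7244,.2169,.255],8.2)
im=manip.snapshot('scene');cv2.imwrite('pics/k1.png',cv2.resize(im[90:240,60:260,::-1],(800,600),interpolation=cv2.INTER_CUBIC))"
```

```text
t: 23.8
tcp_pos: [0.6735, 0.2078, 0.2486]
tool_rot: [0.997, 0.071, 0.0, 0.0]
force: [1.2, 0.0, 3.0]
finger_gap: 0.0
t 23.80 tcp [0.6735 0.2078 0.2486] yaw 8.19 F [1.25 0.03 3.03] gap 0.000 | shift [ 5.17 -0.17 -0.63] spin -0.01
```

View pics/k1.png

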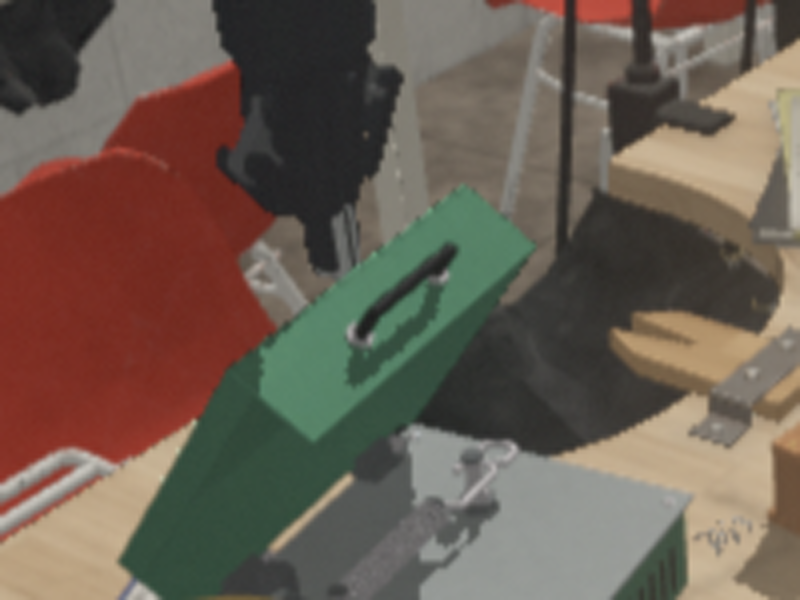

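The finger touches the cover's top sheet near (345,265) with about 3 N, as intended. I follow the arc down slowly.

```bash
python3 -m crank '[[[-0.8,0,0.3],0],[[-1.65,0,0.65],0],[[-2.4,0,1.05],0],[[-3.2,0,1.5],0],[[-3.9,0,2.0],0],[[-4.6,0,2.5],0],[[-5.2,0,3.1],0],[[-5.9,0,3.7],0],[[-6.5,0,4.3],0],[[-7.0,0,4.9],0]]'
python3 -m crank '[[[-0.5,0,0.7],0],[[-1,0,1.4],0],[[-1.5,0,2.1],0],[[-1.9,0,2.8],0],[[-2.1,0,3.3],0],[[-2.3,0,3.7],0],[[-2.4,0,4.0],0],[[-2.4,0,4.0],0]]'
python3 -c "
from h import *
to([.7244,.2169,.255],8.2)"
```

```text
t: 24.85
tcp_pos: [0.6035, 0.1978, 0.1983]
tool_rot: [0.997, 0.071, -0.001, 0.0]
force: [0.4, -0.4, 5.6]
finger_gap: 0.001
t: 25.65
tcp_pos: [0.581, 0.1946, 0.1575]
tool_rot: [0.997, 0.071, -0.0, -0.0]
force: [-0.6, 0.9, 0.3]
finger_gap: 0.001
t 25.65 tcp [0.581  0.1946 0.1575] yaw 8.18 F [-0.61  0.86  0.25] gap 0.001 | shift [14.5  -0.16 -9.75] spin -0.02
```

```bash
python3 -m crank '[[[0,0,0.25],0],[[-0.1,0,0.5],0],[[-0.1,0,0.75],0],[[-0.2,0,1.0],0],[[-0.2,0,1.25],0],[[-0.3,0,1.5],0],[[-0.3,0,1.7],0],[[-0.3,0,1.9],0],[[-0.3,0,1.9],0]]'
python3 -c "
from h import *
to([.7244,.2169,.135],8.2)"
```

```text
t: 26.55
tcp_pos: [0.5784, 0.1942, 0.1389]
tool_rot: [0.997, 0.071, 0.0, -0.0]
force: [-0.2, 0.2, -0.1]
finger_gap: 0.002
t 26.55 tcp [0.5784 0.1942 0.1389] yaw 8.18 F [-0.16  0.23 -0.11] gap 0.002 | shift [14.78 -0.17  0.39] spin -0.02
```

```bash
python3 -c "
from h import *
im=manip.snapshot('scene');cv2.imwrite('pics/k2.png',cv2.resize(im[130:280,60:260,::-1],(800,600),interpolation=cv2.INTER_CUBIC))"
```

```text
(no output)
```

View pics/k2.png

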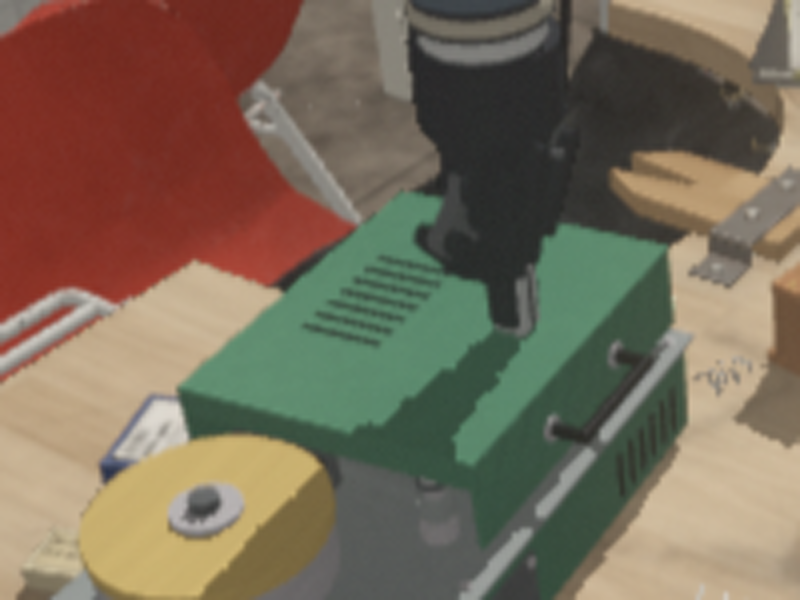

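The cover looks shut or nearly so, with the finger on top at (512,325). I press gently until it bears.

```bash
python3 -m crank '[[[0,0,0.15],0],[[0,0,0.3],0],[[0,0,0.45],0],[[0,0,0.55],0],[[0,0,0.55],0]]'
python3 -c "
from h import *
to([.7244,.2169,.135],8.2)"
```

```text
t: 27.1
tcp_pos: [0.5779, 0.1941, 0.135]
tool_rot: [0.997, 0.071, -0.0, 0.0]
force: [-4.4, -0.5, 9.4]
finger_gap: -0.003
t 27.10 tcp [0.5779 0.1941 0.135 ] yaw 8.20 F [-4.4  -0.54  9.44] gap -0.003 | shift [14.83 -0.17 -0.  ] spin -0.0
```

```bash
python3 -m crank '[[[0,0,0.15],0],[[0,0,0.2],0],[[0,0,0.2],0]]'
python3 -m crank '[[[0,0,-1],0],[[0,0,-4],0],[[0,0,-8],0],[[-4,0,-12],0],[[-8,0,-15],0],[[-12,0,-15],0],[[-12,0,-15],0],[[-12,0,-15],0]]'
python3 -c "
from h import *
to([.7244,.2169,.135],8.2)
im=manip.snapshot('scene');cv2.imwrite('pics/k3.png',cv2.resize(im[110:290,60:370,::-1],(800,464),interpolation=cv2.INTER_CUBIC))"
```

```text
t: 27.4
tcp_pos: [0.5779, 0.1941, 0.135]
tool_rot: [0.997, 0.072, 0.0, 0.0]
force: [-7.9, -0.9, 19.1]
finger_gap: 0.001
t: 28.2
tcp_pos: [0.4593, 0.1772, 0.2823]
tool_rot: [0.997, 0.071, 0.001, -0.0]
force: [1.0, 0.4, -0.6]
finger_gap: -0.001
t 28.20 tcp [0.4593 0.1772 0.2823] yaw 8.19 F [ 1.    0.37 -0.55] gap -0.001 | shift [26.77 -0.15 14.79] spin -0.01
```

View pics/k3.png

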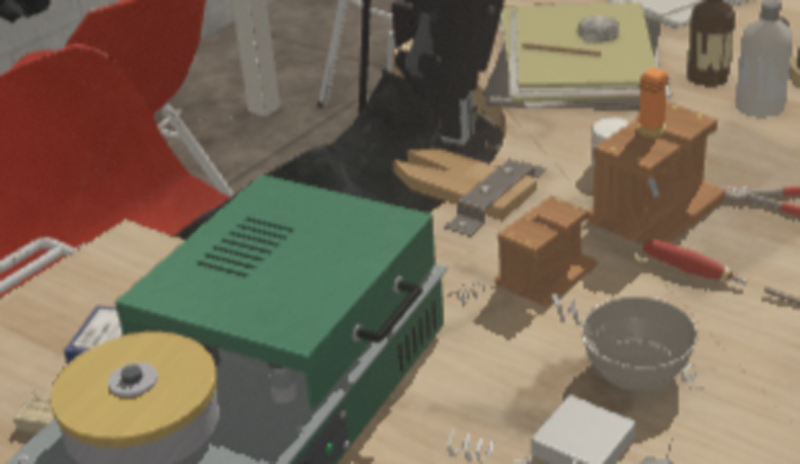

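The cover is shut flat on the deck, the puller is upright in the slot at (653,105), and the bystanders are in place. I hand in.

```bash
python3 -c "
from station import manip
print(manip.sign_off())"
```

```text
the job is handed in; nothing more can be done
None
```

The job is done and handed in at about 28 s of robot time; no verdict came back.

- **Spring:** The puller could only be leaned by pivoting it to about 32° in a light grip against the stand's rear edge. With its tip in the eye I stretched the spring about 43 mm (5–6 N), swung it so the post entered the hook's mouth, eased back and drew the puller out. The picture afterwards showed the hook on the post with the eye free.
- **Puller:** I turned it upright against the slot's closed end and lowered it until the collar bore on the board, pressing up to 25 N. Released, it stood upright within about a pixel of where it was at the start.
- **Cover:** I followed its arc down slowly. It stopped hard at the shut height (fingertip at 0.135 m, load rising from 9 to 19 N with no movement), and the last picture shows it shut.

**Checks that failed or fell short:**
- Halfway down the last stretch and just before shutting, the finger read almost no force, so the cover may have moved ahead of it briefly. I did not measure its closing speed.
- The grip force did not seem to ease when I asked for a lighter grip, so turning the puller upright took about 10 N at the wrist.
- The hook could not be seen again once the cover was shut.
- I viewed about 24 pictures, well over the budget of 10.

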